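# Clear and open the touch-latch cutlery case

### The arm

A 6-joint arm with a two-finger parallel gripper is mounted at the origin on the work surface. World frame = base frame: x ahead of the robot, y to its left, z up, the work surface at z = 0. Lengths are in m, angles in rad, forces in N, time in s.
With the tool pointing down it reaches from about 0.375 to 0.9 m from the base axis. Payload 3.1 kg.
Tool frame: the origin (TCP) lies midway between the tips of the shut fingers; the grasp point (between the pads) lies grip_point_offset behind it (grip_point_offset is the distance from the TCP to the grasp point, in m); y points along the fingers, z is the direction in which the jaws open and shut, and the axes are right-handed (so a half turn about y gives the same grasp; the last joint's range is limited). The gripper opens to 87 mm and grips with 3 to 60 N. Pads are 19 mm wide; open, the fingers measure 117 mm over their backs; the gripper's body (75 mm by 190 mm) begins 51 mm behind the grasp point.
Start: joints at [0.941, 0.527, 1.433, -0, 1.181, -0.178], TCP at [0.273, 0.562, 0.223] pointing down, gripper open.
Joint ranges: [-3.08, 3.08], [-0.75, 2.2], [0.22, 2.44], [-1.43, 4.57], [0, 2.65], [-2.85, 2.85]. Speed limits (rad/s): [2.79, 2.79, 3.14, 3.14, 3.14, 3.14].

### API

Orientations are given as a unit quaternion [x, y, z, w].
In Python, from rig import * gives the robot as it stands.
- The arm moves only by the tool jog_arm, never from a script. Its argument "increments" is a list that holds one entry, the list of rows, each a list of 7 numbers: the turn, a rotation vector about the world's x, y, z in degrees, then the shift along the world's x, y, z in m, then the closure, from -1 (fully open) to 1 (shut), so that 0 is half open. In form: [[[rx, ry, rz, x, y, z, jaw], ...]]. A call has 1 to 8 rows; each row is the pose to reach, as a shift and turn from the pose measured when the call began; what a row does not reach only later rows make up. A row lasts 1/10 s, in which the tool goes at most 50 mm and 8.59 degrees, less where a joint would pass 70% of its speed; a pose out of reach is approached as far as the arm can. A call with a gripper value outside its range is refused whole. The fingers move at their own pace and stop on an object; "squeeze" is the grip in N (left out, the last holds). Time passes only in rows, so rows that repeat a pose let the fingers close. It gives the time, the measured TCP pose, the force and the opening at its end, in the units of the state.
- get_obs(): the state, without advancing time (a new reading comes with each control period).
- camera(name): name is "scene" or "top" or "wrist"; returns the picture (400x640x3 uint8, red, green, blue); there is no depth.
- camera_info(name): a dict with "K" (3x3 intrinsics, pixels), "k1" (the pictures are not rectified: a ray, as slopes to the right and down, at radius r is drawn at 1 + k1 r^2 times it, then the intrinsics apply), "R" (3x3) and "t" (3): a world point X has camera coordinates R X + t. Camera axes: x right, y down, z forward; pixel columns grow to the right and rows downward; lengths in m; the calibration is good to about 2 mm. A picture is of the moment at which its call begins: read the wrist's pose just before it. camera_info takes no time and is no camera call; for the wrist camera it gives the pose at the moment of the call.
- hand_in(): hands the job in, once; it reports no verdict.
The state is a dict: "time": time; "q": joint angles; "joint_velocities": joint speeds; "joint_torque": joint torques, N m; "position": TCP position; "tool_rot": TCP orientation; "ft_force": force on the tool from outside, world axes, zero at the start; "moment": the same for the moment, N m; "grip_width": finger opening in m.
Only numpy, scipy, OpenCV 4.12 (cv2) and the standard library are available. Lean on these libraries where they do the work, as an engineer would, in place of code of your own. Each camera call takes 0.05 s, during which the arm holds its last target.

### The job

The cutlery case has to be opened for a customer, but a small silver dish is standing on its spring lid. Push the dish sideways along the top, without picking it up or tipping it, until it stands wholly on the fixed blue half of the case; then press the brass disc on the lid fully down and let go, so that the catch releases and the lid springs ajar by itself. Leave everything else as it stands.

Things in the scene. Friction and masses are not known exactly. Their poses are not given: they have to be found in the camera images.
- case: fixed wooden cutlery case, 240 (x) by 400 (y) by 90 mm tall; origin: centre of its underside, on the table; its -x side is the front, facing the robot, turned at most 0.3 rad. Its level top, 90 mm up, has two halves 2 mm apart: y 0 to +200 mm is fixed (blue felt panel), y -200 to 0 is the spring lid (red panel), hinged along the far (+x) edge.
- lid (a joint): angle of the spring lid (12 mm plate), rad: 0 (to 0.005) shut and flush, positive as its front edge rises. Pressed in to about -0.02 its catch lets go, just before a firm stop near -0.026; when the finger then lifts, the lid follows it up and rests ajar at about 0.45 by its own spring within 2 s, the front edge some 100 mm higher than before. A shorter press leaves it latched.
- press_spot (a point): centre of the brass disc, 26 mm across, on the lid's top near its front edge; shut, it lies at x -98, y -100, z 90 mm in the case's frame, and it moves with the lid. Pressed straight down here the lid starts to give at about 4 N; the catch lets go after 4 mm at about 8 N, and at 5.5 mm and 11 N it is on its firm stop.
- dish: loose round silver-coloured open dish standing on the shut lid, about 0.18 kg; 80 mm across at the base, 90 mm across at the rim, 34 mm tall, solid wall 4 mm thick; origin: centre of its underside, 90 mm above the table on the case's top. It slides on the case's top when pushed at its side.
- eggcup: blue ceramic egg cup, 44 mm wide, 55 mm tall, standing on the back corner of the fixed half of the case's top; origin: centre of its underside
- spoon: silver spoon, about 170 mm long, lying on the table just in front of the case; origin: on its underside
- knife: silver table knife, about 200 mm long, lying on the table just in front of the case; origin: on its underside
- teacup: white china cup with a handle, 84 mm wide, 65 mm tall, on the table beside the case; origin: centre of its underside
- goblet: dark red stemmed goblet, 64 mm wide, 125 mm tall, on the table beside the case; origin: centre of its underside
- vase: dark blue vase, 84 mm wide, 140 mm tall, on the table beside the case; origin: centre of its underside
Mind the look-alikes: they are no part of the job. There is more than one size of the dish; the job needs the largest.

How it is judged:
On the way, in this order (a step that is already met when the one before it is completed fails the run):
1. the dish stands upright on the fixed half of the top while the lid is still shut (y of dish in the frame of case between 0.043 and 0.165 m and x of dish in the frame of case between -0.085 and 0.085 m and z of dish in the frame of case between 0.085 and 0.096 m and angle between dish's own z axis and vertical below 0.12 rad and value of joint lid between -0.008 and 0.02 rad), for 0.1 s.
2. the lid is pressed in by the fingers to release its catch (value of joint lid below -0.012 rad and contact force between the fingers and lid_c0 above 1 N).
At the end, for the whole second after the job is handed in: The lid stands ajar by its spring (0.33 to 0.56 rad), and the dish stands upright and still on the fixed half of the case's top: its centre 43 to 165 mm to the left of the joint between the halves and within 85 mm of the case's middle line front to back (value of joint lid between 0.33 and 0.56 rad and linear speed of dish below 0.02 m/s and y of dish in the frame of case between 0.043 and 0.165 m and x of dish in the frame of case between -0.085 and 0.085 m and z of dish in the frame of case between 0.085 and 0.096 m and angle between dish's own z axis and vertical below 0.12 rad); the robot touches nothing.
It fails at once if the dish is lifted off the case's top (more than 12 mm) (z of dish in the frame of case above 0.102 m).
It fails at once if the dish is tipped (angle between dish's own z axis and vertical above 0.4 rad).
It fails at once if the dish falls off the case (z of dish in the frame of case below 0.07 m).
It fails at once if the lid springs up while the dish is still on it (value of joint lid above 0.06 rad and y of dish in the frame of case below 0.038 m).
It fails at once if the egg cup, spoon, knife, teacup, goblet or vase is knocked over or moved more than 25 mm (distance of any of eggcup, spoon, knife, teacup, goblet, vase from where it was at the start of the episode above 0.025 m or angle between any of eggcup, teacup, goblet, vase's own z axis and vertical above 0.4 rad).
It also fails if it takes over 53 s, if anything falls off the work surface, if the arm or the gripper's body presses on something with over 40 N, if the wrist force passes 120 N, or if a joint passes its speed limit or range.

## Working session

There is one attempt and no reset: what is moved stays moved. The work goes in short steps, Python scripts to look and compute and a tool call to move; the robot and the scene stay as the last step left them, time stands still between calls to the robot, and variables do not carry over. Pictures are saved under pics/ and viewed, and the job is handed in when it is done.

Besides the shell and the picture viewer there is one more tool, called after "Emit:" as a command line: name --argument value ..., lists and objects as JSON in quotes. jog_arm: Moves the arm, as the interface text tells. Its arguments: {"type":"object","properties":{"increments":{"type":"array","items":{"type":"array","items":{"type":"array","items":{"type":"number"}}}},"squeeze":{"type":"number"}},"required":["increments"]}

```bash
mkdir -p pics
python3 - <<'E'
from rig import *
import cv2
o=get_obs();print(o)
for n in ["scene","top"]:
    i=camera_info(n);print(n,i)
    cv2.imwrite(f"pics/{n}0.png",camera(n)[:,:,::-1])
E
```

```text
{'time': 0.0, 'q': array([ 9.40478381e-01,  5.28443484e-01,  1.43390663e+00,  1.71258656e-05,
        1.18138118e+00, -1.78519237e-01]), 'joint_velocities': array([ 0.00122658, -0.00035727,  0.00071559,  0.00166046,  0.0014489 ,
       -0.00055026]), 'joint_torque': array([-1.60091059e-05, -4.40025187e+01, -1.76596588e+01,  6.34339848e-02,
        5.80392906e-02, -1.50020733e-04]), 'position': array([0.27240819, 0.56170036, 0.22158419]), 'tool_rot': array([ 0.68983338, -0.15868469,  0.15807935, -0.68844753]), 'ft_force': array([-1.06993411,  0.1014687 , -0.18200845]), 'moment': array([-0.02079554,  0.01957129, -0.01609544]), 'grip_width': 0.0868157820938499}
scene {'K': array([[365.71299302,   0.        , 319.48412678],
       [  0.        , 365.71299302, 200.66242198],
       [  0.        ,   0.        ,   1.        ]]), 'k1': 0.012483864102502278, 'R': array([[-0.09528101,  0.9953644 , -0.01308568],
       [ 0.83005014,  0.0721863 , -0.5529972 ],
       [-0.54948913, -0.0635519 , -0.83308034]]), 't': array([ 0.0390255 , -0.43455536,  1.42498942])}
top {'K': array([[372.13902723,   0.        , 309.0424797 ],
       [  0.        , 372.13902723, 200.61197112],
       [  0.        ,   0.        ,   1.        ]]), 'k1': 0.021794669729764474, 'R': array([[-0.01904385, -0.9997581 , -0.0110037 ],
       [-0.98249953,  0.02075244, -0.1851054 ],
       [ 0.18528897,  0.00728601, -0.98265707]]), 't': array([0.02853244, 0.61304386, 1.14502022])}
```

View pics/scene0.png

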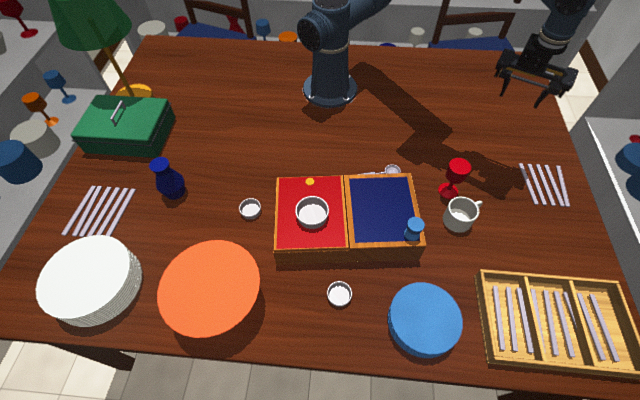

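View pics/top0.png

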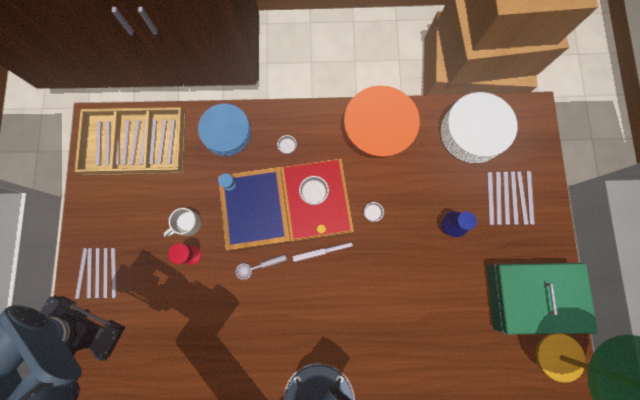

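The scene view shows the case with its red lid and blue half. Three silver dishes are in the top view: (314,191) on the red lid, (373,212) on the table to the right, and (287,145) on the table behind. The one on the lid is the largest and the only one standing on the lid, so it fits. I'll confirm that in a crop and measure it.

```bash
cat > h.py <<'E'
import numpy as np, cv2
from rig import *
def ray(n,px,info=None):
    i=info or camera_info(n);K=i["K"]
    d=np.array([[i["k1"],0,0,0,0]]) 
    u=cv2.undistortPoints(np.array(px,float).reshape(-1,1,2),K,np.array([i["k1"],0,0,0,0.]))[:,0]
    D=np.c_[u,np.ones(len(u))]@i["R"]; C=-i["R"].T@i["t"]
    return C,D
def onz(n,px,z,info=None):
    C,D=ray(n,px,info); return C+D*((z-C[2])/D[:,2])[:,None]
def proj(n,P,info=None):
    i=info or camera_info(n)
    return cv2.projectPoints(np.array(P,float).reshape(-1,1,3),cv2.Rodrigues(i["R"])[0],i["t"],i["K"],np.array([i["k1"],0,0,0,0.]))[0][:,0]
E
python3 - <<'E'
from h import *
im=cv2.imread("pics/top0.png"); s=cv2.imread("pics/scene0.png")
cr=im[125:290,160:400]
cv2.imwrite("pics/crop0.png",cv2.resize(cr,None,fx=3.3,fy=3.3,interpolation=cv2.INTER_CUBIC))
for n,I,roi in (("top",im,(210,150,150,105)),("scene",s,(265,165,170,105))):
    x,y,w,h=roi; hsv=cv2.cvtColor(I,cv2.COLOR_BGR2HSV); m0=np.zeros(I.shape[:2],np.uint8);m0[y:y+h,x:x+w]=255
    H,S,V=[hsv[...,k].astype(int) for k in range(3)]
    M={"red":((H<5)|(H>174))&(S>180)&(V>120),"blue":(H>112)&(H<128)&(S>120),"brass":(H>18)&(H<34)&(S>150)&(V>170),"grey":(S<60)&(V>90),"cup":(H>98)&(H<112)&(S>100)}
    for k,m in M.items():
        m=(m.astype(np.uint8)*255)&m0
        cs,_=cv2.findContours(m,cv2.RETR_EXTERNAL,cv2.CHAIN_APPROX_NONE)
        for c in cs:
            if cv2.contourArea(c)<15: continue
            (rc,rs,ra)=cv2.minAreaRect(c)
            print(n,k,cv2.contourArea(c),np.round(rc,1),np.round(rs,1))
            if k in("red","blue"):
                hull=cv2.convexHull(c); P=onz(n,hull[:,0],0.09)[:,:2]
                r=cv2.minAreaRect((P*1000).astype(np.float32)); print("   ",np.round(r[0],1),np.round(r[1],1),r[2]); print(np.round(cv2.boxPoints(r)))
            elif k=="brass":
                print("   ",onz(n,[rc],.09))
            elif k=="grey":
                P=onz(n,cv2.convexHull(c)[:,0],0.124)[:,:2]; print("   rim",cv2.minEnclosingCircle((P*1000).astype(np.float32)), cv2.minAreaRect((P*1000).astype(np.float32)))
            else: print("  ",onz(n,[rc],.12))
E
```

```text
top blue 497.5 [240.3 198.9] [29.7 46.5]
    [617.5 232.6] [ 94.2 147.1] 85.7402114868164
[[541. 191.]
 [687. 180.]
 [694. 274.]
 [548. 285.]]
top brass 34.5 [321.  228.5] [7. 6.]
    [[ 0.51870059 -0.01936883  0.09      ]]
top grey 182.5 [325.3 250.5] [ 6.3 54.9]
   rim ((453.58563232421875, -29.050844192504883), 81.6942367553711) ((449.14544677734375, -29.9056396484375), (18.49620819091797, 163.3241729736328), 10.896902084350586)
top grey 615.0 [313.3 189.9] [28.2 28.2]
   rim ((634.646484375, 1.6785264015197754), 44.75372314453125) ((634.4014282226562, 2.104583740234375), (86.86903381347656, 88.00756072998047), 62.39350891113281)
top grey 31.5 [287.  151.5] [ 3. 14.]
   rim ((762.2935180664062, 81.66437530517578), 21.956579208374023) ((758.6563110351562, 81.74565124511719), (43.841346740722656, 9.782883644104004), 88.71988677978516)
top cup 146.0 [227.  182.2] [17.6 12.2]
   [[0.66484975 0.26848573 0.12      ]]
top cup 63.0 [225.5 152. ] [ 4. 27.]
   [[0.76254907 0.27511778 0.12      ]]
scene red 4391.5 [309.9 211.6] [70.9 68.1]
    [613.2  -6. ] [231.3 179.5] 7.171770095825195
[[ 487.   69.]
 [ 510. -109.]
 [ 739.  -81.]
 [ 717.   98.]]
scene blue 3448.5 [381.9 209.3] [63.1 62.2]
    [589.7 192.7] [205.8 167.8] 7.2681684494018555
[[477. 263.]
 [498.  96.]
 [702. 122.]
 [681. 289.]]
scene brass 33.0 [309.5 181. ] [6.4 6.4]
    [[ 0.51589474 -0.01792251  0.09      ]]
scene grey 731.0 [312. 210.] [28. 32.]
   rim ((635.6029052734375, 2.1691207885742188), 46.05997848510742) ((634.6845092773438, 2.845745086669922), (87.9094467163086, 85.81217956542969), 5.033932685852051)
scene grey 107.0 [381.5 169. ] [ 8. 37.]
   rim ((489.98162841796875, 186.6176300048828), 53.156612396240234) ((480.8632507324219, 185.84185791015625), (29.09871482849121, 105.7634506225586), 4.862963676452637)
scene cup 323.5 [413.7 228.6] [17.4 24. ]
   [[0.66646666 0.26954581 0.12      ]]
```

View pics/crop0.png

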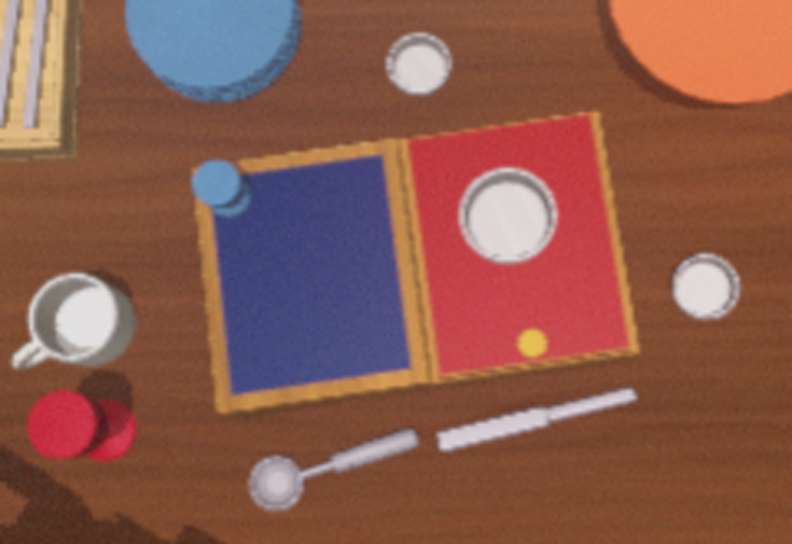

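The crop confirms it: the dish on the lid measures about 88 mm across the rim, against roughly 60 mm or less for the two on the table. The brass disc is at about (321,229). Next I'll work out the case frame and the waypoints.

```bash
cat >> h.py <<'E'
from scipy.spatial.transform import Rotation as Ro
psi=0.127; ex=np.array([np.cos(psi),np.sin(psi)]); ey=np.array([-ex[1],ex[0]])
O=np.array([.517,-.0187])+.098*ex+.1*ey
def W(x,y): return O+x*ex+y*ey
def Cf(p): d=np.array(p)[:2]-O; return np.array([d@ex,d@ey])
E
python3 - <<'E'
from h import *
print("O",O,"dish",Cf([.6346,.002]),"eggcup",Cf([.6655,.269]))
o=get_obs(); R=Ro.from_quat(o["tool_rot"]).as_matrix(); print(np.round(R,3))
c=[(-120,-200),(120,-200),(120,200),(-120,200),(0,0),(-98,-100)]
P=[list(W(a/1e3,b/1e3))+[.09] for a,b in c]
for n in("top","scene"):
    q=proj(n,P);I=cv2.imread(f"pics/{n}0.png")
    I=cv2.resize(I,None,fx=3,fy=3,interpolation=cv2.INTER_CUBIC)
    for u in q: cv2.drawMarker(I,tuple(int(v*3+1) for v in u),(0,255,0),0,14,1)
    x,y=(200,140) if n=="top" else (255,155)
    cv2.imwrite(f"pics/{n}chk.png",I[y*3:y*3+360,x*3:x*3+560])
z=R[:,2]; a=np.degrees(np.arctan2(z[1],z[0])); print("jaw az",a,"target",np.degrees(psi), "turn",(np.degrees(psi)-a+90)%180-90)
s=W(.021,-.180);e=W(.021,.038);p=W(-.098,-.1)
print("start",s,"end",e,"press",p,"rel start",s-o["position"][:2])
import json
E
python3 -c "
import cv2,numpy as np
a=cv2.imread('pics/topchk.png');b=cv2.imread('pics/scenechk.png')
cv2.imwrite('pics/chk.png',cv2.resize(np.vstack([a,b]),None,fx=.8,fy=.8))"
```

```text
O [0.60154485 0.0929072 ] dish [ 0.02127473 -0.09436179] eggcup [0.08574379 0.16657412]
[[ 0.9   -0.001  0.437]
 [-0.437 -0.002  0.9  ]
 [-0.    -1.    -0.002]]
jaw az 64.11319338119105 target 7.276563998161455 turn -56.836629383029596
start [ 0.64517432 -0.0829833 ] end [0.61756269 0.133261  ] press [ 0.517  -0.0187] rel start [ 0.37271722 -0.64475562]
```

View pics/chk.png

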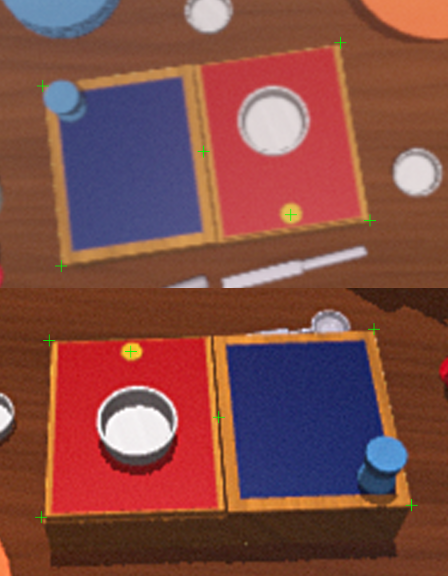

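The frame projects onto the case corners and the disc to within 1–2 px. I'll move over with the jaws half open along case x, so the two fingers cradle the dish.

Emit:
jog_arm --increments '[[[0,0,-4,0.023,-0.04,0.01,0.1],[0,0,-8,0.046,-0.08,0.02,0.1],[0,0,-12,0.069,-0.12,0.03,0.1],[0,0,-16,0.092,-0.16,0.03,0.1],[0,0,-20,0.115,-0.2,0.03,0.1],[0,0,-24,0.138,-0.24,0.03,0.1],[0,0,-28,0.161,-0.28,0.03,0.1],[0,0,-32,0.184,-0.32,0.03,0.1]]]'

```text
time: 0.9
position: [0.4568, 0.24, 0.2514]
tool_rot: [0.619, -0.344, 0.342, -0.618]
ft_force: [0.7, 1.0, -0.5]
grip_width: 0.0405
```

Emit:
jog_arm --increments '[[[0,0,-4,0.023,-0.04,0,0.1],[0,0,-8,0.046,-0.08,0,0.1],[0,0,-12,0.069,-0.12,0,0.1],[0,0,-16,0.092,-0.16,0,0.1],[0,0,-20,0.115,-0.2,0,0.1],[0,0,-24,0.138,-0.24,0,0.1],[0,0,-25,0.161,-0.28,0,0.1],[0,0,-25,0.184,-0.31,0,0.1]]]'

```text
time: 1.7
position: [0.6412, -0.0727, 0.2509]
tool_rot: [0.53, -0.47, 0.468, -0.528]
ft_force: [1.8, 1.8, 0.7]
grip_width: 0.0392
```

```bash
cat > st.py <<'E'
from h import *
o=get_obs(); R=Ro.from_quat(o["tool_rot"]).as_matrix(); z=R[:,2]
print("t",o["time"],"p",o["position"].round(4),"case mm",(Cf(o["position"])*1e3).round(1),"jawaz",np.degrees(np.arctan2(z[1],z[0])).round(2),"down",R[:,1].round(3),"w",o["grip_width"],"F",o["ft_force"].round(2))
print("to start",(W(.021,-.18)-o["position"][:2]).round(4))
E
python3 st.py
```

```text
t 1.7 p [ 0.6412 -0.0727  0.2509] case mm [  18.4 -169.3] jawaz 6.84 down [-0.003  0.    -1.   ] w 0.0392231561407202 F [1.78 1.85 0.73]
to start [ 0.0039 -0.0102]
```

Emit:
jog_arm --increments '[[[0,0,0,0.004,-0.01,0,0.1],[0,0,0,0.004,-0.01,-0.04,0.1],[0,0,0,0.004,-0.01,-0.08,0.1],[0,0,0,0.004,-0.01,-0.115,0.1],[0,0,0,0.004,-0.01,-0.14,0.1],[0,0,0,0.004,-0.01,-0.148,0.1],[0,0,0,0.004,-0.01,-0.148,0.1]]]'

```text
time: 2.4
position: [0.6439, -0.0819, 0.1015]
tool_rot: [0.53, -0.471, 0.467, -0.528]
ft_force: [-0.5, -0.1, 0.1]
grip_width: 0.0393
```

```bash
python3 st.py
python3 - <<'E'
from h import *
for n in("scene","wrist"): cv2.imwrite(f"pics/{n}1.png",camera(n)[:,:,::-1])
a=cv2.imread("pics/scene1.png")[130:290,220:460];cv2.imwrite("pics/scene1c.png",cv2.resize(a,None,fx=3,fy=3))
E
```

```text
t 2.4 p [ 0.6439 -0.0819  0.1015] case mm [  19.9 -178.7] jawaz 6.86 down [-0.007  0.001 -1.   ] w 0.03934168291329813 F [-0.54 -0.09  0.14]
to start [ 0.0013 -0.0011]
```

View pics/scene1c.png

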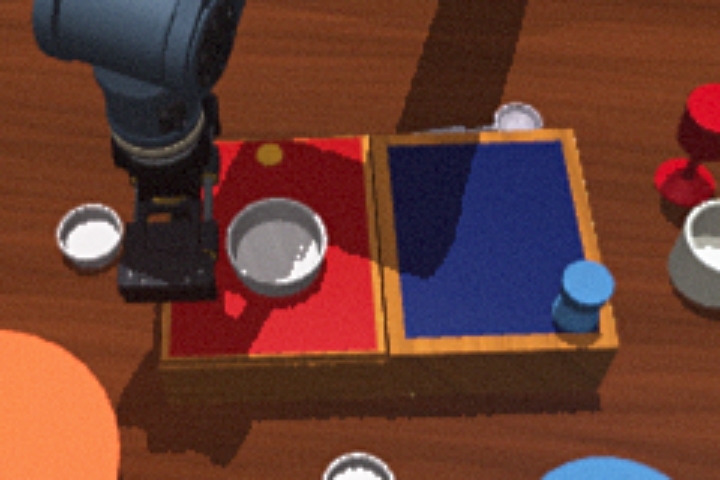

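View pics/wrist1.png

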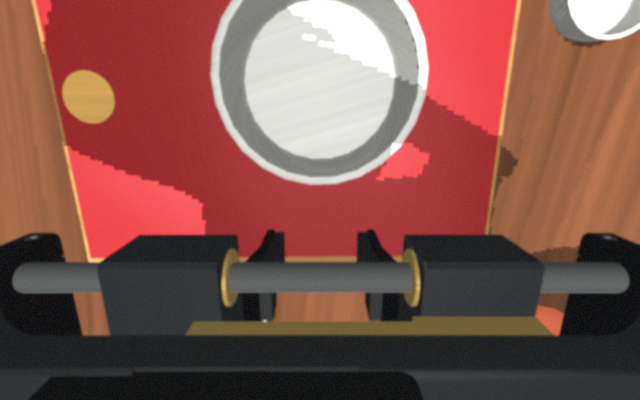

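The wrist view shows the dish centred on the two fingertips: its rim is at about column 319 and the fingers are at 265 and 370. Now I'll push along the case's +y.

Emit:
jog_arm --increments '[[[0,0,0,-0.001,0.01,0.002,0.1],[0,0,0,-0.002,0.02,0.002,0.1],[0,0,0,-0.003,0.028,0.002,0.1],[0,0,0,-0.0045,0.035,0.002,0.1],[0,0,0,-0.0055,0.043,0.002,0.1],[0,0,0,-0.0065,0.051,0.002,0.1],[0,0,0,-0.0075,0.059,0.002,0.1],[0,0,0,-0.0085,0.067,0.002,0.1]]]'

```text
time: 3.3
position: [0.6377, -0.0152, 0.1063]
tool_rot: [0.529, -0.469, 0.469, -0.529]
ft_force: [0.1, -1.6, 2.6]
grip_width: 0.039
```

```bash
python3 st.py
python3 - <<'E'
from h import *
for n in("scene","wrist"): cv2.imwrite(f"pics/{n}2.png",camera(n)[:,:,::-1])
a=cv2.imread("pics/scene2.png")[130:290,220:460];b=cv2.imread("pics/wrist2.png")
cv2.imwrite("pics/s2.png",np.hstack([cv2.resize(a,(400,267)),cv2.resize(b,(400,267))]))
E
```

```text
t 3.3 p [ 0.6377 -0.0152  0.1063] case mm [  22.2 -111.9] jawaz 6.86 down [-0.001 -0.001 -1.   ] w 0.03903119069651907 F [ 0.15 -1.56  2.58]
to start [ 0.0075 -0.0677]
```

View pics/s2.png

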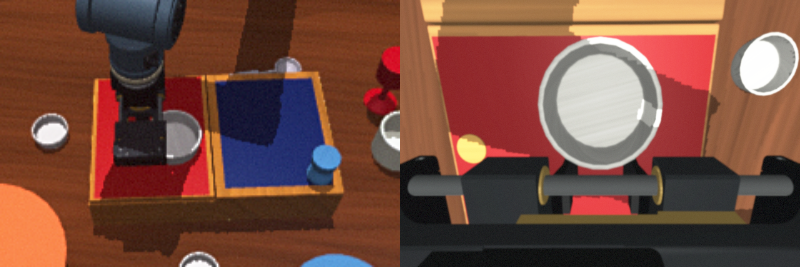

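The dish is cradled and level. I'll keep pushing.

Emit:
jog_arm --increments '[[[0,0,0,-0.001,0.008,-0.002,0.1],[0,0,0,-0.002,0.017,-0.002,0.1],[0,0,0,-0.0035,0.026,-0.002,0.1],[0,0,0,-0.0045,0.036,-0.002,0.1],[0,0,0,-0.006,0.046,-0.002,0.1],[0,0,0,-0.007,0.056,-0.002,0.1],[0,0,0,-0.0085,0.066,-0.002,0.1],[0,0,0,-0.0095,0.075,-0.002,0.1]]]'

```text
time: 4.2
position: [0.6272, 0.062, 0.1039]
tool_rot: [0.53, -0.47, 0.468, -0.529]
ft_force: [0.3, 0.1, 0.4]
grip_width: 0.0394
```

```bash
python3 st.py
python3 - <<'E'
from h import *
for n in("scene","wrist"): cv2.imwrite(f"pics/{n}3.png",camera(n)[:,:,::-1])
a=cv2.imread("pics/scene3.png")[130:290,220:460];b=cv2.imread("pics/wrist3.png")
cv2.imwrite("pics/s3.png",np.hstack([cv2.resize(a,(400,267)),cv2.resize(b,(400,267))]))
E
```

```text
t 4.2 p [0.6272 0.062  0.1039] case mm [ 21.6 -33.9] jawaz 6.92 down [-0.003  0.001 -1.   ] w 0.03941872447650548 F [0.27 0.06 0.38]
to start [ 0.0179 -0.145 ]
```

View pics/s3.png

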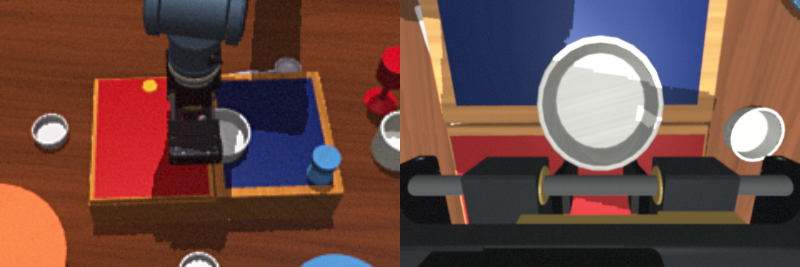

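Emit:
jog_arm --increments '[[[0,0,0,-0.001,0.009,0,0.1],[0,0,0,-0.0025,0.019,0,0.1],[0,0,0,-0.0035,0.029,0,0.1],[0,0,0,-0.005,0.039,0,0.1],[0,0,0,-0.006,0.049,0,0.1],[0,0,0,-0.0075,0.058,0,0.1],[0,0,0,-0.0085,0.067,0,0.1],[0,0,0,-0.009,0.072,0,0.1]]]'

```text
time: 5.1
position: [0.6178, 0.1357, 0.1038]
tool_rot: [0.53, -0.47, 0.467, -0.529]
ft_force: [0.1, -0.9, 0.2]
grip_width: 0.0391
```

Emit:
jog_arm --increments '[[[0,0,0,0.001,-0.01,0,0.1],[0,0,0,0.004,-0.03,0,0.1],[0,0,0,0.004,-0.03,0.04,0.3],[0,0,0,0.004,-0.03,0.08,0.6],[0,0,0,0.004,-0.03,0.1,1],[0,0,0,0.004,-0.03,0.1,1]]]'

```text
time: 5.7
position: [0.6246, 0.1047, 0.2079]
tool_rot: [-0.528, 0.467, -0.47, 0.531]
ft_force: [0.4, 0.1, -0.7]
grip_width: 0.0151
```

```bash
python3 st.py
python3 - <<'E'
from h import *
for n in("scene","wrist"): cv2.imwrite(f"pics/{n}4.png",camera(n)[:,:,::-1])
a=cv2.imread("pics/scene4.png")[130:290,220:460];b=cv2.imread("pics/wrist4.png")
cv2.imwrite("pics/s4.png",np.hstack([cv2.resize(a,(400,267)),cv2.resize(b,(400,267))]))
print("press rel",W(-.098,-.1)-get_obs()["position"][:2])
E
```

```text
t 5.7 p [0.6246 0.1047 0.2079] case mm [24.3  8.8] jawaz 6.98 down [ 0.006  0.001 -1.   ] w 0.015128480897588285 F [ 0.43  0.11 -0.69]
to start [ 0.0206 -0.1877]
press rel [-0.10462351 -0.12366458]
```

View pics/s4.png

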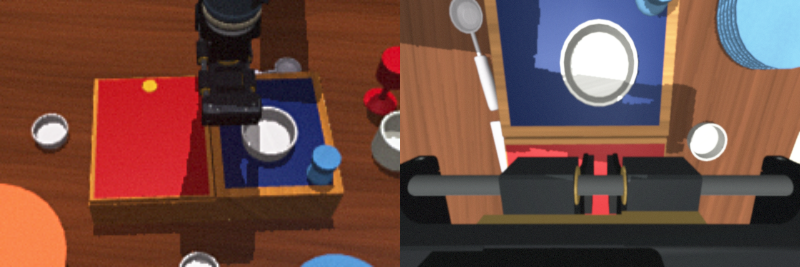

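The dish stands fully on the blue felt, clear of the egg cup. I'll move above the disc with the fingers shut, and measure the dish and disc again on the way.

Emit:
jog_arm --increments '[[[0,0,0,-0.021,-0.025,0,1],[0,0,0,-0.042,-0.05,0,1],[0,0,0,-0.063,-0.075,0,1],[0,0,0,-0.084,-0.1,-0.01,1],[0,0,0,-0.105,-0.124,-0.03,1],[0,0,0,-0.105,-0.124,-0.05,1],[0,0,0,-0.105,-0.124,-0.07,1],[0,0,0,-0.105,-0.124,-0.07,1]]]'

```text
time: 6.6
position: [0.5131, -0.0188, 0.1302]
tool_rot: [0.531, -0.473, 0.465, -0.527]
ft_force: [0.1, 0.9, 0.3]
grip_width: 0.0007
```

```bash
python3 st.py
python3 - <<'E'
from h import *
for n in("scene","top","wrist"): cv2.imwrite(f"pics/{n}5.png",camera(n)[:,:,::-1])
for n,(x,y,w,h) in(("scene",(340,165,90,90)),("top",(215,160,70,80))):
    I=cv2.imread(f"pics/{n}5.png")[y:y+h,x:x+w];hsv=cv2.cvtColor(I,cv2.COLOR_BGR2HSV)
    m=((hsv[...,1]<60)&(hsv[...,2]>90)).astype(np.uint8)*255
    c=max(cv2.findContours(m,0,1)[0],key=cv2.contourArea)
    P=onz(n,cv2.convexHull(c)[:,0]+[x,y],.124)[:,:2]
    q,r=cv2.minEnclosingCircle((P*1e3).astype(np.float32)); print(n,"dish case mm",Cf(np.array(q)/1e3)*1e3,r)
a=cv2.imread("pics/scene5.png")[130:290,220:460];b=cv2.imread("pics/wrist5.png")
cv2.imwrite("pics/s5.png",np.hstack([cv2.resize(a,(400,267)),cv2.resize(b,(400,267))]))
E
```

```text
t 6.6 p [ 0.5131 -0.0188  0.1302] case mm [-101.9  -99.6] jawaz 6.93 down [-0.012  0.004 -1.   ] w 0.0006585058984235671 F [0.07 0.86 0.26]
to start [ 0.1321 -0.0642]
scene dish case mm [21.57337731 90.58902562] 46.52437973022461
top dish case mm [21.31813962 89.95720767] 47.068450927734375
```

View pics/s5.png

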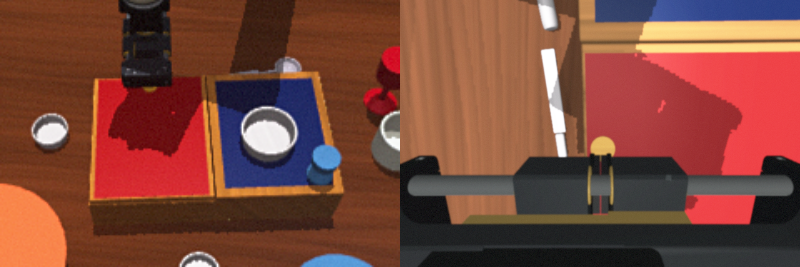

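Both views put the dish at case (21, 90) mm. The fingertips are over the disc, 4 mm short in x. I'll lower them.

Emit:
jog_arm --increments '[[[0,0,0,0.004,0,-0.015,1],[0,0,0,0.004,0,-0.03,1],[0,0,0,0.004,0,-0.036,1],[0,0,0,0.004,0,-0.036,1]]]'

```text
time: 7.15
position: [0.5201, -0.0187, 0.0966]
tool_rot: [0.53, -0.47, 0.466, -0.529]
ft_force: [0.7, 0.7, 1.3]
grip_width: 0.0002
```

Emit:
jog_arm --increments '[[[0,0,0,0,0,-0.002,1],[0,0,0,0,0,-0.004,1],[0,0,0,0,0,-0.006,1],[0,0,0,0,0,-0.007,1]]]'

```text
time: 7.55
position: [0.5204, -0.0188, 0.0901]
tool_rot: [0.53, -0.47, 0.467, -0.529]
ft_force: [-0.9, 0.6, 5.9]
grip_width: 0.0005
```

Emit:
jog_arm --increments '[[[0,0,0,-0.001,0,-0.002,1],[0,0,0,-0.001,0,-0.004,1],[0,0,0,-0.001,0,-0.005,1],[0,0,0,-0.001,0,-0.005,1]]]'

```text
time: 7.95
position: [0.5202, -0.0188, 0.0859]
tool_rot: [0.53, -0.47, 0.467, -0.529]
ft_force: [-0.7, 1.9, 9.0]
grip_width: 0.0006
```

Emit:
jog_arm --increments '[[[0,0,0,0,0,-0.001,1],[0,0,0,0,0,-0.002,1],[0,0,0,0,0,-0.003,1],[0,0,0,0,0,-0.003,1]]]'

```text
time: 8.35
position: [0.5201, -0.0188, 0.0848]
tool_rot: [0.53, -0.469, 0.468, -0.529]
ft_force: [-2.8, 0.5, 16.9]
grip_width: 0.0002
```

The force is 17 N, so the lid is on its firm stop. Now I'll lift, drifting toward the hinge so the rising lid can't snag on the fingers.

Emit:
jog_arm --increments '[[[0,0,0,0,0,0.02,1],[0,0,0,0.005,0,0.06,1],[0,0,0,0.015,0.002,0.105,1],[0,0,0,0.02,0.002,0.15,1],[0,0,0,0.02,0.002,0.19,1],[0,0,0,0.02,0.002,0.22,1],[0,0,0,0.02,0.002,0.24,1],[0,0,0,0.02,0.002,0.24,1]]]'

```text
time: 9.15
position: [0.5417, -0.0172, 0.3277]
tool_rot: [-0.529, 0.467, -0.47, 0.531]
ft_force: [0.3, 0.0, -0.0]
grip_width: 0.0005
```

Emit:
jog_arm --increments '[[[0,0,0,-0.03,0,0,1],[0,0,0,-0.06,0,0,1],[0,0,0,-0.08,0,0,1],[0,0,0,-0.08,0,0,1],[0,0,0,-0.08,0,0,1],[0,0,0,-0.08,0,0,1],[0,0,0,-0.08,0,0,1],[0,0,0,-0.08,0,0,1]]]'

```text
time: 9.95
position: [0.4623, -0.0173, 0.3273]
tool_rot: [-0.529, 0.467, -0.47, 0.531]
ft_force: [0.2, 0.0, 0.7]
grip_width: -0.0001
```

Emit:
jog_arm --increments '[[[0,0,0,0,0,0,1],[0,0,0,0,0,0,1],[0,0,0,0,0,0,1],[0,0,0,0,0,0,1],[0,0,0,0,0,0,1],[0,0,0,0,0,0,1]]]'

```text
time: 10.55
position: [0.4623, -0.0173, 0.3274]
tool_rot: [-0.529, 0.467, -0.47, 0.531]
ft_force: [-0.0, 0.7, -0.5]
grip_width: 0.0003
```

```bash
python3 st.py
python3 - <<'E'
from h import *
for n in("scene","top"): cv2.imwrite(f"pics/{n}6.png",camera(n)[:,:,::-1])
for n,(x,y,w,h) in(("scene",(340,165,90,90)),("top",(215,160,70,80))):
    I=cv2.imread(f"pics/{n}6.png")[y:y+h,x:x+w];hsv=cv2.cvtColor(I,cv2.COLOR_BGR2HSV)
    m=((hsv[...,1]<60)&(hsv[...,2]>90)).astype(np.uint8)*255
    c=max(cv2.findContours(m,0,1)[0],key=cv2.contourArea)
    P=onz(n,cv2.convexHull(c)[:,0]+[x,y],.124)[:,:2]
    q,r=cv2.minEnclosingCircle((P*1e3).astype(np.float32)); print(n,"dish case mm",Cf(np.array(q)/1e3)*1e3,r)
# predicted disc pixel vs lid angle (rotation about far edge, hinge taken at z=90)
I=cv2.imread("pics/scene6.png");
a=I[110:290,220:520];b=cv2.imread("pics/top6.png")[120:300,150:410]
for th in(0,.33,.45,.56):
    p=W(.12-.218*np.cos(th),-.1); print(th,proj("scene",[[*p,.09+.218*np.sin(th)]]).round(1),proj("top",[[*p,.09+.218*np.sin(th)]]).round(1))
for n in("scene","top"):
    hsv=cv2.cvtColor(cv2.imread(f"pics/{n}6.png"),cv2.COLOR_BGR2HSV);m=((hsv[...,0]>18)&(hsv[...,0]<34)&(hsv[...,1]>150)&(hsv[...,2]>120)).astype(np.uint8)
    k,l,s,cc=cv2.connectedComponentsWithStats(m)
    print(n,[(s[i,4],cc[i].round(1)) for i in range(1,k) if 15<s[i,4]<150])
cv2.imwrite("pics/s6.png",np.vstack([cv2.resize(a,(500,300)),cv2.resize(b,(500,300))]))
E
```

```text
t 10.55 p [ 0.4623 -0.0173  0.3274] case mm [-152.   -91.7] jawaz 7.04 down [ 0.004 -0.    -1.   ] w 0.0003395078737646699 F [-0.05  0.7  -0.49]
to start [ 0.1828 -0.0657]
scene dish case mm [22.79198685 90.91473329] 46.529396057128906
top dish case mm [21.02745786 90.38407488] 46.99530029296875
0 [[309.2 181.3]] [[320.8 229.1]]
0.33 [[308.3 169.3]] [[320.7 222.4]]
0.45 [[308.  166.6]] [[320.3 217.9]]
0.56 [[307.8 165. ]] [[319.8 212.8]]
scene [(np.int32(82), array([140.9,  87.4])), (np.int32(17), array([122.2,  90.2])), (np.int32(30), array([307.9, 168.9]))]
top []
```

View pics/s6.png

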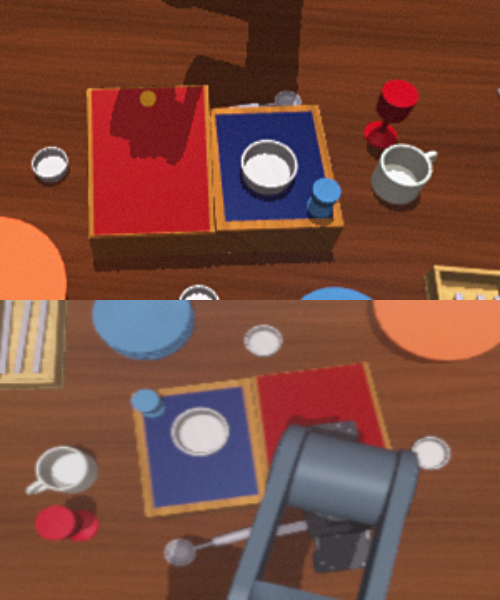

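The lid has sprung up. I'll wait one more second, then check the angle again using the hinge at the plate's underside.

Emit:
jog_arm --increments '[[[0,0,0,0,0.06,0,1],[0,0,0,0,0.11,0,1],[0,0,0,0,0.16,0,1],[0,0,0,0,0.21,0,1],[0,0,0,0,0.21,0,1],[0,0,0,0,0.21,0,1],[0,0,0,0,0.21,0,1],[0,0,0,0,0.21,0,1]]]'

```text
time: 11.45
position: [0.4625, 0.1912, 0.3273]
tool_rot: [-0.529, 0.468, -0.47, 0.53]
ft_force: [0.1, 0.6, -0.2]
grip_width: 0.0004
```

```bash
python3 st.py
python3 - <<'E'
from h import *
for n in("scene","top"): cv2.imwrite(f"pics/{n}7.png",camera(n)[:,:,::-1])
for th in(0,.33,.45,.56):
    c,s=np.cos(th),np.sin(th);p=[*W(.12-.218*c+.012*s,-.1),.078+.218*s+.012*c]; print(th,proj("scene",[p]).round(1),proj("top",[p]).round(1))
R={}
for n,lo in(("scene",(280,150,50,40)),("top",(300,195,45,50))):
    x,y,w,h=lo;hsv=cv2.cvtColor(cv2.imread(f"pics/{n}7.png")[y:y+h,x:x+w],cv2.COLOR_BGR2HSV);m=((hsv[...,0]>18)&(hsv[...,0]<34)&(hsv[...,1]>150)&(hsv[...,2]>90)).astype(np.uint8)
    k,l,s,cc=cv2.connectedComponentsWithStats(m)
    L=[(s[i,4],cc[i]+[x,y]) for i in range(1,k) if s[i,4]>12]; print(n,L)
    if L: R[n]=ray(n,[max(L,key=lambda v:v[0])[1]])
if len(R)==2:
    (C1,D1),(C2,D2)=R.values(); A=np.c_[D1[0],-D2[0]]; t=np.linalg.lstsq(A,C2-C1,rcond=None)[0]
    P=(C1+D1[0]*t[0]+C2+D2[0]*t[1])/2; print("disc",P,Cf(P), "gap",np.linalg.norm(A@t-(C2-C1)),"ang",np.arctan2(P[2]-.078,.12-Cf(P)[0])-np.arctan2(.012,.218))
I=cv2.imread("pics/scene7.png")[110:290,220:520];b=cv2.imread("pics/top7.png")[120:300,150:410]
cv2.imwrite("pics/s7.png",np.vstack([cv2.resize(I,(500,300)),cv2.resize(b,(430,298)).copy() if 0 else cv2.resize(b,(500,300))]))
E
```

```text
t 11.45 p [0.4625 0.1912 0.3273] case mm [-125.5  115.1] jawaz 6.92 down [ 0.004 -0.001 -1.   ] w 0.0003638893092083061 F [ 0.14  0.57 -0.22]
to start [ 0.1827 -0.2742]
0 [[309.2 181.3]] [[320.8 229.1]]
0.33 [[308.3 170.6]] [[320.5 221.1]]
0.45 [[308.1 168.4]] [[320.  216.2]]
0.56 [[307.8 167.4]] [[319.5 210.7]]
scene [(np.int32(62), array([308.35483871, 168.5       ]))]
top [(np.int32(36), array([319.97222222, 216.08333333]))]
disc [ 0.54394093 -0.01482168  0.18359922] [-0.07078481 -0.09956522] gap 0.0006341058727498347 ang 0.45053530287560517
```

View pics/s7.png

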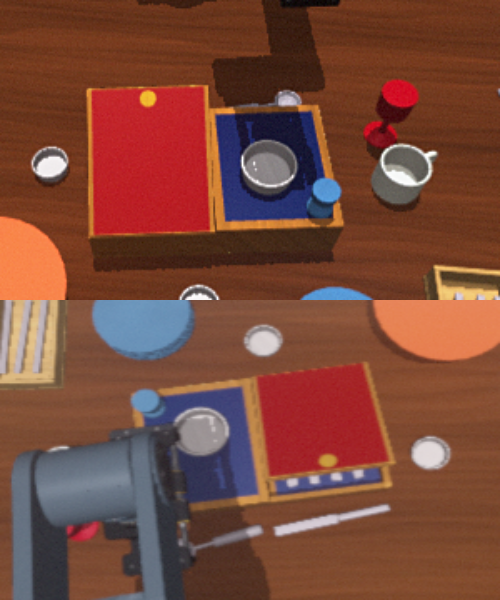

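The lid is ajar at 0.45 rad, the dish is on the blue half, and the arm is clear at z = 0.33 m.

```bash
python3 -c "
from rig import *
print(hand_in())"
```

```text
the job is handed in; nothing more can be done
None
```

The dish now stands on the fixed blue half, the lid has sprung ajar, and I handed the job in at about 11.5 s of the 53 s allowed.

- **Dish:** I pushed it along the top with the half-open fingers cradling it. The last measurement, just after the lid sprang up, put it at case x ≈ 21–23 mm, y ≈ 90 mm in both views. The final pictures show it upright in the same place.
- **Lid:** I pressed the brass disc with shut fingers to its firm stop (about 17 N, some 5 mm down) and lifted off. Finding the disc in both views afterwards gave a lid angle of about 0.45 rad.
- **Other things:** In the last scene picture the egg cup, teacup and goblet stand as they did before. In the top picture the knife looks unmoved, while the arm hides part of the spoon. I judged these by eye and did not re-measure them. The vase is outside those final crops, but the arm never went near it.
- **Arm:** It is clear of everything at z = 0.33 m, with about 0 N on the tool.

One earlier check disagreed: the first angle estimate came out nearer 0.35 rad because I had put the hinge at the top face of the lid. Moving it to the underside brought both views into agreement.

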